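Lift the can carrier into the drip tray with the quarter-turn handle

ROBOT

A 6-joint arm with a two-finger parallel gripper is mounted at the origin on the work surface. World frame = base frame: x ahead of the robot, y to its left, z up, the work surface at z = 0. Lengths are in m, angles in rad, forces in N, time in s.
With the tool pointing down it reaches from about 0.275 to 0.75 m from the base axis. Payload 10.2 kg.
Tool frame: the origin (TCP) lies at the very end of the fingers, on their centre line; the grasp point (between the pads) lies 19 mm behind it; z points along the fingers, y is the line along which they close (so a half turn about z gives the same grasp; the last joint's range is limited). The gripper opens to 85 mm and grips with 20 to 120 N. Pads are 22 mm wide; open, the fingers measure 114 mm over their backs; the gripper's body (76 mm by 85 mm) begins 54 mm behind the grasp point. The pads swing forward as they close: fully open they stand 13 mm farther back than shut.
Start: joints at [-1.338, 0.313, 1.498, -0, 1.331, -0.223], TCP at [0.231, -0.471, 0.231] pointing down, gripper open.
Joint ranges: [-2.94, 2.94], [-0.97, 2.17], [0.19, 2.56], [-1.23, 4.37], [0.02, 3.11], [-2.88, 2.88]. Speed limits (rad/s): [2.39, 2.39, 3.01, 3.14, 3.14, 3.14].

INTERFACE

Orientations are given as a 3x3 rotation matrix whose columns are the frame's x, y, z axes.
In Python, from station import get_obs, cams, job, boxes_of, regions_of gives the robot as it stands. The module is installed in compiled form; this text tells all that it offers.
- The arm moves only by the tool apply_moves, never from a script. Its argument "plan" is a list of rows, each a list of 7 numbers: the shift along the tool's x, y, z in m, then the turn, a rotation vector about the tool's x, y, z in degrees, then the finger opening in m, from 0 to 0.0854. A call has 1 to 20 rows; each row shifts and turns the commanded pose from where the row before left it, along the tool's axes as they then stand; what a row does not reach is not made up. A row lasts 1/12 s, in which the tool goes at most 41.7 mm and 7.16 degrees, less where a joint would pass 70% of its speed; a pose out of reach is approached as far as the arm can. A call with a gripper value outside its range is refused whole. The fingers move at their own pace and stop on an object; "grip_force" is the grip in N (left out, the last holds). Time passes only in rows, so rows that do not move let the fingers close. It gives the time, the measured TCP pose, the force, the opening and the grip force at its end, in the units of the state.
- get_obs(): the state, without advancing time (a new reading comes with each control period).
- cams.grab_frame(name): name is "scene" or "top" or "wrist"; returns a dict with "image" (480x640x3 uint8, red, green, blue), "fx", "fy", "cx", "cy" (pixels), "R" (3x3) and "t" (3): a world point X has camera coordinates R X + t. Camera axes: x right, y down, z forward; pixel columns grow to the right and rows downward; lengths in m; the calibration is good to about 2 mm. A picture is of the moment at which its call begins. There is no depth.
- job.close_job(): hands the job in; it is judged then, once.
Trained networks look in a picture, given as the dict that the camera call returned (one of the last four; its "shot" number tells which), for a name from the list of things; names that differ only in an ending like _2 or _b are one class to them, and where a whole thing is asked for, a point or a joint stands for the part that bears it (a point fixed in the world has none). Each returns a list of dicts, best first, with "conf" (0 to 1); they miss things now and then, are a little off and sometimes report something else, mostly with a low value. They report only what shows in the picture. A call takes as long as a camera call. They do not tell look-alikes from the thing itself.
- boxes_of(picture, label): "xyz" ([x, y, z] in m, in world coordinates, good to about 4 mm: the middle of the surface that is visible of it).
- regions_of(picture, label): "mask" (480x640 bool, what is visible of it).
The state is a dict: "time": time; "q": joint angles; "joint_vel": joint speeds; "joint_torque": joint torques, N m; "ee_pos": TCP position; "tcp_rot": TCP orientation; "force": force on the tool from outside, world axes, zero at the start; "torque": the same for the moment, N m; "grip_width": finger opening in m; "grasp_force": force on a finger pad.
Only numpy, scipy, OpenCV 4.12 (cv2) and the standard library are available. Lean on these libraries where they do the work, as an engineer would, in place of code of your own. Each camera call takes 0.05 s, during which the arm holds its last target. There are 200 camera calls.

TASK

Bring the four-can carrier over to the drip tray, ready for the wax to be poured: take the lifting handle out of its slanting rest, pass its T foot down through the slot in the carrier's bridge, give it a quarter turn so that it locks, and lift the carrier by the handle alone, never letting it go in the air. Lower the carrier flat inside the tray's rim and leave the handle standing upright and still locked in it, with all four tins in their places and the other things on the table where they were.

Things in the scene. Friction and masses are not known exactly. Their poses are not given: they have to be found in the camera images.
- handle_bar (a point): Centre of the lifting handle's wooden cross-bar, 110 mm long, 22 thick, 28 tall. Axes: z along the stem from foot to bar, y along bar and foot (parallel), x across them (the 22 mm). Down -z from here: the stem's end (shoulder) 94 mm, top of the foot 108, underside of the foot 120. At the start z leans 35 degrees from vertical, away from the robot, the bar is level and is the end farthest from the robot.
- handle_foot (a point): Centre of the steel T foot at the handle's lower end: 44 mm long (y), 11 thick (x), 12 tall (z); 114 mm down -z from handle_bar, same axes.
- handle: The loose lifting handle, 0.25 kg: wooden cross-bar, square stem 26 x 26 mm 80 mm long, round neck 11 mm in diameter 14 mm long, T foot. Origin at the centre of the foot's underside, axes as handle_bar. It lies in its rest by its weight alone and is drawn out along its own z.
- rest_seat (a point): Where the underside of the foot sits in the rest, 35 mm above the table. The rest is a fixed grey inclined trough, open above, on a base plate 136 x 84 mm, up to 100 mm high, between carrier and tray. Low cheeks flank the lower stem and a ledge carries the foot. It leans 35 degrees towards this frame's -x (away from the robot).
- carrier_slot (a point): Centre of the slot, on the top face of the carrier's bridge (plate 5 mm thick, 54 wide). The slot goes right through: 54 mm along y, 19 along x; 60 mm of free space below, where the foot can turn. When the handle's shoulder rests on the bridge, the top of the foot is 9 mm below the plate. Axes: x along the carrier's 222 mm side, y along the slot, z up.
- carrier_mid (a point): Point on the carrier's middle axis, 57.5 mm above its underside, axes as carrier_slot. Under the bridge, ribs 4 mm high leave a seat 19 mm wide along x across the slot; the foot, turned to lie along x, rises into it when the handle is lifted by some 9 mm. The carrier then hangs with a few mm of play.
- carrier: The loose can carrier, 0.36 kg, 0.58 with its tins: steel rack, base 222 (x) x 154 mm (y), low guard rails, four gold tins, two at either side of the bridge along the middle. Origin at the centre of its underside, axes as carrier_slot. The top of the bridge is 115 mm above the underside, 9 mm above the tins' rims.
- tray_floor (a point): Centre of the drip tray's inner floor, 3 mm above the table. Fixed shallow aluminium tray, inside 250 (x) x 182 mm (y), rim 16 mm above the table. The carrier fits in either way round, with about 14 mm to spare at each edge. Tray and carrier stand at opposite sides of the rest; which is left and which right varies.
- tin0_mid (a point): Centre of one of the four loose tins in the carrier (68 mm across, 102 mm high, 55 g, open top with a cardboard cross), half-way up.
- tin1_mid (a point): Centre of one of the four loose tins in the carrier (68 mm across, 102 mm high, 55 g, open top with a cardboard cross), half-way up.
- tin2_mid (a point): Centre of one of the four loose tins in the carrier (68 mm across, 102 mm high, 55 g, open top with a cardboard cross), half-way up.
- tin3_mid (a point): Centre of one of the four loose tins in the carrier (68 mm across, 102 mm high, 55 g, open top with a cardboard cross), half-way up.
- can_a: Bystander: a lone gold tin, 68 mm across, 102 mm high, towards the back; origin at its underside.
- can_b: Bystander: a lone gold tin, 68 mm across, 102 mm high, towards the back; origin at its underside.
- can_c: Bystander: a lone gold tin, 68 mm across, 102 mm high, at the left; origin at its underside.
- scissors: Bystander: scissors with black loops, 210 mm long, lying at the right; origin at its underside.
- tape: Bystander: roll of packing tape, 100 mm across, 48 mm high, lying flat behind the rest; origin at its underside.
- spatula: Bystander: wooden spatula, 260 mm long, lying at the left; origin at its underside.
- mug: Bystander: white mug, 85 mm high, at the right; origin at its underside.
There are look-alikes about, which are no part of the job. There is more than one size of the handle; the one meant has the size given above.

How it is judged:
By the outcome, as a careful person would: the job done as asked, in the order asked, and still so for the second after the job is handed in, with the robot touching nothing.
It also fails if it takes over 58 s, if anything falls off the work surface, if the arm or the gripper's body presses on something with over 40 N, if the wrist force passes 120 N, or if a joint passes its speed limit or range.

## Working session

There is one attempt and no reset: what is moved stays moved. The work goes in short steps, Python scripts to look and compute and a tool call to move; the robot and the scene stay as the last step left them, time stands still between calls to the robot, and variables do not carry over. Pictures are saved under pics/ and viewed, at most 13 in all, crops included, and the job is handed in when it is done.

Besides the shell and the picture viewer there is one more tool, called after "Emit:" as name(argument=value, ...) on one line, values as JSON. apply_moves: Moves the arm, as the interface text tells. Its arguments: {"type":"object","properties":{"plan":{"type":"array"},"grip_force":{"type":"number"}},"required":["plan"]}

```bash
mkdir -p pics
cat > h.py <<'E'
import numpy as np, cv2
from station import get_obs, cams, job, boxes_of, regions_of
def save(p,f): cv2.imwrite('pics/'+f,cv2.cvtColor(p['image'],cv2.COLOR_RGB2BGR))
def proj(p,X):
    c=np.asarray(p['R'])@np.asarray(X)+np.asarray(p['t']); return np.array([p['fx']*c[0]/c[2]+p['cx'],p['fy']*c[1]/c[2]+p['cy']])
def onz(p,uv,z):
    d=np.asarray(p['R']).T@np.array([(uv[0]-p['cx'])/p['fx'],(uv[1]-p['cy'])/p['fy'],1.]); o=-np.asarray(p['R']).T@np.asarray(p['t'])
    return o+d*(z-o[2])/d[2]
E
python3 - <<'E'
from h import *
np.set_printoptions(precision=4,suppress=True)
for n in('scene','top'):
    p=cams.grab_frame(n); save(p,n+'0.png'); print(n,-np.asarray(p['R']).T@p['t'],p['fx'])
    for l in['handle_bar','handle_foot','carrier_slot','rest_seat','tray_floor','tin0_mid','tape','can_a','mug','scissors','spatula']:
        print(l,[(np.round(b['xyz'],3).tolist(),round(b['conf'],2),proj(p,b['xyz']).round().tolist()) for b in boxes_of(p,l)][:7])
E
```

```text
scene [1.0157 0.9352 0.8439] 468.9109358043483
handle_bar [([0.199, 0.388, 0.034], 0.81, [479.0, 306.0]), ([0.239, -0.402, 0.03], 0.8, [308.0, 187.0]), ([0.59, 0.026, 0.144], 0.76, [275.0, 247.0]), ([0.428, -0.307, 0.094], 0.52, [273.0, 195.0])]
handle_foot [([0.244, -0.403, 0.032], 0.97, [306.0, 186.0]), ([0.59, 0.029, 0.139], 0.69, [275.0, 249.0]), ([0.196, 0.391, 0.036], 0.65, [481.0, 305.0])]
carrier_slot [([0.491, -0.186, 0.054], 0.56, [273.0, 227.0])]
rest_seat [([0.572, 0.036, 0.01], 0.56, [284.0, 286.0])]
tray_floor [([0.536, 0.276, 0.002], 0.59, [344.0, 338.0])]
tin0_mid [([0.565, -0.181, 0.08], 0.78, [252.0, 228.0])]
tape [([0.798, 0.005, 0.036], 0.89, [201.0, 301.0]), ([0.463, -0.541, 0.008], 0.35, [237.0, 192.0])]
can_a [([0.637, 0.472, 0.075], 0.79, [359.0, 393.0]), ([0.777, -0.103, 0.071], 0.73, [193.0, 266.0]), ([0.778, 0.159, 0.07], 0.62, [230.0, 325.0])]
mug [([0.627, -0.458, 0.06], 0.96, [201.0, 200.0]), ([0.636, 0.476, 0.073], 0.54, [360.0, 395.0])]
scissors [([0.462, -0.541, 0.008], 0.5, [238.0, 192.0]), ([0.497, -0.19, 0.054], 0.42, [271.0, 227.0])]
spatula [([0.
[... 493 characters left out ...]
]
carrier_slot [([0.481, -0.244, 0.056], 0.9, [409.0, 238.0])]
rest_seat []
tray_floor [([0.534, 0.267, 0.004], 0.62, [229.0, 225.0]), ([0.484, -0.245, 0.056], 0.46, [409.0, 237.0])]
tin0_mid [([0.559, -0.203, 0.07], 0.61, [394.0, 210.0])]
tape [([0.786, -0.005, 0.048], 0.63, [321.0, 135.0])]
can_a [([0.618, 0.458, 0.069], 0.86, [157.0, 193.0]), ([0.763, 0.141, 0.07], 0.77, [270.0, 141.0]), ([0.53, 0.008, 0.011], 0.73, [318.0, 225.0]), ([0.784, -0.124, 0.051], 0.62, [363.0, 135.0])]
mug [([0.619, -0.494, 0.04], 0.69, [494.0, 189.0])]
scissors [([0.464, -0.544, 0.007], 0.89, [510.0, 245.0]), ([0.577, 0.016, 0.136], 0.33, [314.0, 199.0])]
spatula [([0.513, 0.513, 0.002], 0.94, [145.0, 234.0])]
```

Run:
```python
import cv2
a=cv2.imread('pics/top0.png')[110:370,130:530]; cv2.imwrite('pics/top0c.png',cv2.resize(a,None,fx=2,fy=2,interpolation=cv2.INTER_CUBIC))
```

```text
(no output)
```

View pics/top0c.png

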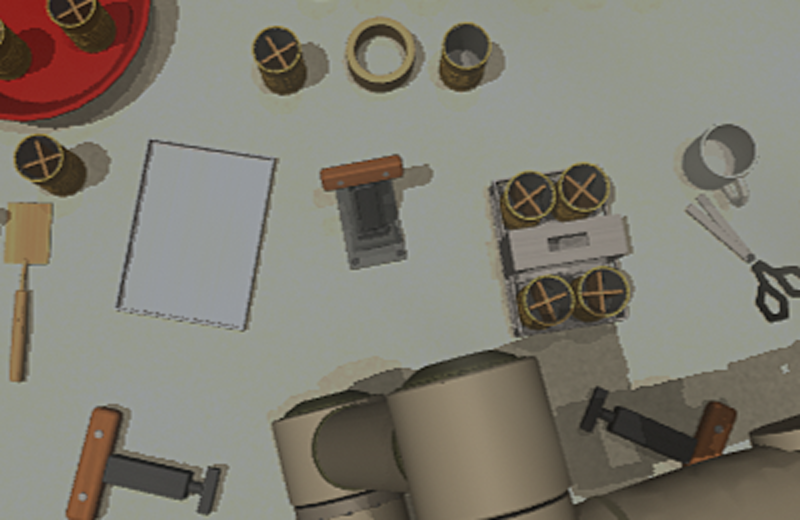

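View pics/scene0.png

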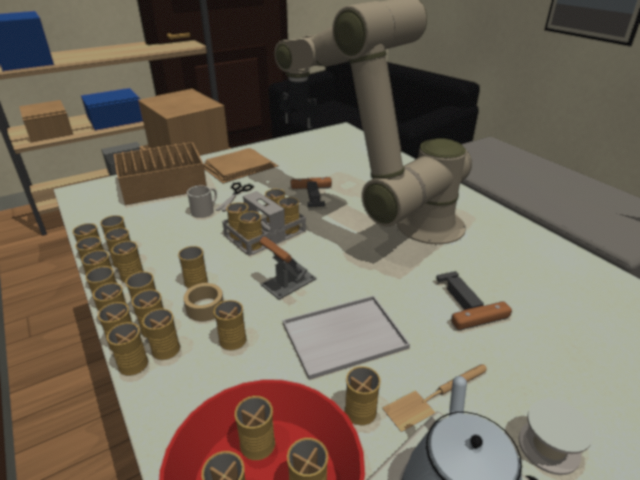

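Three handles: the one in the rest (top view px 312,199), one lying at the left (186,348; bar about 160 mm), and one lying at the right (466,325). The one in the rest fits the description: it leans, its bar is level, and its bar measures about 108 mm. I'll enlarge it to confirm and fit its pose.

```bash
cat > fit.py <<'E'
from h import *
from scipy.optimize import minimize
def Rh(yaw,tilt=np.radians(35)):
    u=np.array([np.cos(yaw),np.sin(yaw),0]); z=np.sin(tilt)*u+np.cos(tilt)*np.array([0,0,1]); y=np.array([-u[1],u[0],0]); return np.c_[np.cross(y,z),y,z]
C=np.array([[i,j,k] for i in(-1,1) for j in(-1,1) for k in(-1,1)])
def hull(p,X): 
    return cv2.convexHull(np.array([proj(p,x) for x in X],np.float32))
def sil(p,X,S=4):
    m=np.zeros((480*S,640*S),np.uint8); cv2.fillConvexPoly(m,np.round((hull(p,X)+.5)*S).astype(np.int32),1); return m
def orange(p,near,r=45):
    h=cv2.cvtColor(p['image'],cv2.COLOR_RGB2HSV); m=((h[...,0]<16)&(h[...,1]>110)&(h[...,2]>50)).astype(np.uint8)
    k=np.zeros_like(m); cv2.circle(k,tuple(int(v) for v in near),r,1,-1); m&=k
    n,l,s,_=cv2.connectedComponentsWithStats(m); return (l==1+s[1:,4].argmax()).astype(np.uint8)
E
python3 - <<'E'
from fit import *
P=[cams.grab_frame('top'),cams.grab_frame('scene')]
c0=[.578,.018,.133]
M=[cv2.resize(orange(p,proj(p,c0)),None,fx=4,fy=4,interpolation=cv2.INTER_NEAREST) for p in P]
def cost(v,idx=(0,1)):
    X=np.array([v[0],v[1],.133])+ (C*[.011,.055,.014])@Rh(v[2]).T
    return sum(1-(lambda s:(s&M[i]).sum()/(s|M[i]).sum())(sil(P[i],X)) for i in idx)
for idx in((0,),(1,),(0,1)):
    r=minimize(cost,[.578,.018,.18],args=(idx,),method='Nelder-Mead',options=dict(initial_simplex=np.array([[.578,.018,.18],[.59,.018,.18],[.578,.03,.18],[.578,.018,.28]]),maxiter=90)); print(idx,r.x,r.fun)
o=get_obs(); print(np.round(o['tcp_rot'],3),o['q'])
a=P[0]['image'][185:250,280:345]; cv2.imwrite('pics/hc.png',cv2.cvtColor(cv2.resize(a,None,fx=8,fy=8,interpolation=cv2.INTER_CUBIC),cv2.COLOR_RGB2BGR))
E
```

```text
(0,) [0.58665495 0.02565701 0.12728081] 0.27621539132330497
(1,) [0.58788854 0.02351194 0.08996907] 0.23378352672626979
(0, 1) [0.58794068 0.02545959 0.11250145] 0.5162833155397765
[[ 0.898  0.44  -0.   ]
 [ 0.44  -0.898  0.   ]
 [ 0.    -0.    -1.   ]] [-1.33842353e+00  3.12939207e-01  1.49769252e+00 -3.84197101e-06
  1.33100112e+00 -2.23428934e-01]
```

View pics/hc.png

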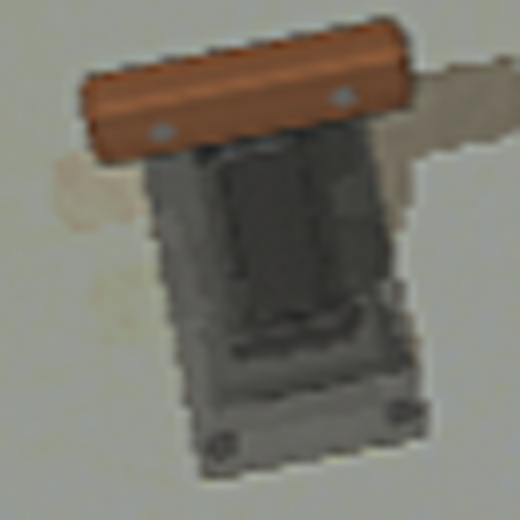

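The crop confirms it: a bar about 41.6 px long (108 mm), rotated about 10.6°, lying in the grey rest. The colour mask was too tight, so I'll refit.

```bash
python3 - <<'E'
s=open('fit.py').read()
i=s.index("    h=cv2.cvt"); j=s.index("    k=np.zeros")
s=s[:i]+"    a=p['image'].astype(int); m=((a[...,0]-a[...,2])>0.33*a[...,0]).astype(np.uint8)\n"+s[j:]
open('fit.py','w').write(s)
E
python3 - <<'E'
from fit import *
P=[cams.grab_frame('top'),cams.grab_frame('scene')]
c0=[.585,.022,.133]
M=[cv2.resize(orange(p,proj(p,c0),35),None,fx=4,fy=4,interpolation=cv2.INTER_NEAREST) for p in P]
def cost(v,idx=(0,1)):
    X=np.array([v[0],v[1],.133])+ (C*[.011,.055,.014])@Rh(v[2]).T
    return sum(1-(lambda s:(s&M[i]).sum()/(s|M[i]).sum())(sil(P[i],X)) for i in idx)
for idx in((0,),(1,),(0,1)):
    r=minimize(cost,[.585,.02,.18],args=(idx,),method='Nelder-Mead',options=dict(initial_simplex=np.array([[.578,.018,.18],[.59,.018,.18],[.578,.03,.18],[.578,.018,.28]]),maxiter=90)); print(idx,r.x,r.fun,[m.sum()/16 for m in M])
E
```

```text
(0,) [0.5874912  0.02639231 0.12347437] 0.24307826466099847 [np.float64(434.0), np.float64(352.0)]
(1,) [0.58741757 0.02048479 0.13161754] 0.26449275362318836 [np.float64(434.0), np.float64(352.0)]
(0, 1) [0.58773183 0.02426321 0.14235472] 0.5239923197078237 [np.float64(434.0), np.float64(352.0)]
```

Run:
```python
from fit import *
P=[cams.grab_frame('top'),cams.grab_frame('scene')]
c0=[.585,.022,.133]
M=[cv2.resize(orange(p,proj(p,c0),35),None,fx=4,fy=4,interpolation=cv2.INTER_NEAREST) for p in P]
r0=.0075; t=np.linspace(0,2*np.pi,16,endpoint=False)
B=np.array([[a*(.011-r0)+r0*np.cos(q),s*.055,b*(.014-r0)+r0*np.sin(q)] for a in(-1,1) for b in(-1,1) for s in(-1,1) for q in t])
def cost(v,idx=(0,1)):
    X=np.array([v[0],v[1],.133])+ B@Rh(v[2]).T
    return sum(1-(lambda s:(s&M[i]).sum()/(s|M[i]).sum())(sil(P[i],X)) for i in idx)
for idx in((0,),(1,),(0,1)):
    r=minimize(cost,[.585,.02,.18],args=(idx,),method='Nelder-Mead',options=dict(initial_simplex=np.array([[.578,.018,.18],[.59,.018,.18],[.578,.03,.18],[.578,.018,.28]]),maxiter=90)); print(idx,r.x,r.fun)
p=P[0]; a=cv2.resize(p['image'][110:370,130:530],None,fx=1,fy=1)
def aa(p,M): 
    m=cv2.moments(M); return (m['m10']/m['m00']/4-.4,m['m01']/m['m00']/4-.4)
for p,m in zip(P,M): print(aa(p,m), onz(p,aa(p,m),.133), cv2.minAreaRect(cv2.findNonZero(m)))
```

```text
(0,) [0.58674078 0.02657103 0.17455316] 0.1033219984305519
(1,) [0.58738295 0.02091909 0.13955353] 0.2504761904761905
(0, 1) [0.58733436 0.02417994 0.15121018] 0.3831092133671049
(310.4795871559633, 195.94977064220183) [0.58690781 0.02594848 0.133     ] ((1243.56787109375, 785.8622436523438), (47.73072814941406, 167.64112854003906), 79.3803482055664)
(272.10628491620116, 248.36885474860335) [0.59263762 0.01579021 0.133     ] ((1093.3565673828125, 993.732421875), (169.5936279296875, 69.31591033935547), 20.376436233520508)
```

```bash
cat >> h.py <<'E'
from scipy.spatial.transform import Rotation as Ro
np.set_printoptions(precision=4,suppress=True)
def Rdown(azx): # tool down, tool x at azimuth azx (deg)
    a=np.radians(azx); x=np.array([np.cos(a),np.sin(a),0]); z=np.array([0,0,-1.]); return np.c_[x,np.cross(z,x),z]
def to(P,R,o=None):
    o=o or get_obs(); A=np.asarray(o['tcp_rot']); d=A.T@(np.asarray(P)-o['ee_pos']); w=np.degrees(Ro.from_matrix(A.T@R).as_rotvec())
    n=int(np.ceil(np.linalg.norm(d)/.04)); m=int(np.ceil(np.linalg.norm(w)/7)); print('shift mm',d*1000,'rows',n,d*1000/max(n,1),'| then turn',w,'rows',m,w/max(m,1))
E
python3 - <<'E'
from h import *
p=cams.grab_frame('top')
print(onz(p,(130+568/2,110+242/2),.115))
for a,b in (((492,183),(516,335)),((548,242),(588,242))): print(onz(p,(130+a[0]/2,110+a[1]/2),.02),onz(p,(130+b[0]/2,110+b[1]/2),.02))
print([onz(p,(130+a/2,110+b/2),.016) for a,b in ((150,140),(277,157),(246,328),(118,308))])
to([.44,-.235,.36],Rdown(99))
E
```

```text
[ 0.4912 -0.2477  0.115 ]
[ 0.5937 -0.1597  0.02  ] [ 0.3739 -0.187   0.02  ]
[ 0.5061 -0.2373  0.02  ] [ 0.5052 -0.2946  0.02  ]
[array([0.6672, 0.337 , 0.016 ]), array([0.6386, 0.1515, 0.016 ]), array([0.3904, 0.1958, 0.016 ]), array([0.4219, 0.3785, 0.016 ])]
shift mm [ 291.6625 -120.3458 -128.719 ] rows 9 [ 32.4069 -13.3718 -14.3021] | then turn [  0.0002   0.     -72.8885] rows 11 [ 0.      0.     -6.6262]
```

Emit:
apply_moves(plan=[[0,0,-0.04,0,0,0,0.085],[0,0,-0.04,0,0,0,0.085],[0,0,-0.04,0,0,0,0.085],[0.034,-0.014,0,0,0,-6,0.085],[0.034,-0.01,0,0,0,-6,0.085],[0.034,-0.006,0,0,0,-6,0.085],[0.034,-0.003,0,0,0,-6,0.085],[0.034,0,0,0,0,-6,0.085],[0.034,0.006,0,0,0,-6,0.085],[0.03,0.01,0,0,0,-6,0.085],[0.03,0.015,0,0,0,-6,0.085],[0,0,0,0,0,-6,0.085],[0,0,0,0,0,-6,0.085],[0,0,0,0,0,-6,0.085],[0,0,0,0,0,-6,0.085]])

```text
time: 2.8
ee_pos: [0.4182, -0.2705, 0.3513]
tcp_rot: [[-0.147, 0.989, -0.0], [0.989, 0.147, -0.0], [-0.0, -0.0, -1.0]]
force: [-0.0, 1.6, 0.1]
grip_width: 0.085
grasp_force: 0.0
```

Run:
```python
from h import *
o=get_obs(); print(o['ee_pos'],o['q'],o['tcp_rot'])
p=cams.grab_frame('wrist'); save(p,'w1.png'); print(-np.asarray(p['R']).T@p['t'],np.asarray(p['R']),p['fx'])
for z in ([.491,-.248,.115],): print(proj(p,z))
```

```text
[ 0.4182 -0.2705  0.3513] [-0.8099  0.1964  1.3396 -0.      1.6055 -0.9573] [[-0.1468  0.9892 -0.    ]
 [ 0.9892  0.1468 -0.    ]
 [-0.     -0.     -1.    ]]
[ 0.4082 -0.204   0.4934] [[ 0.9892  0.1466  0.0001]
 [ 0.1414 -0.9542  0.2637]
 [ 0.0387 -0.2609 -0.9646]] 398.0358445427792
[400.3097 191.2614]
```

View pics/w1.png

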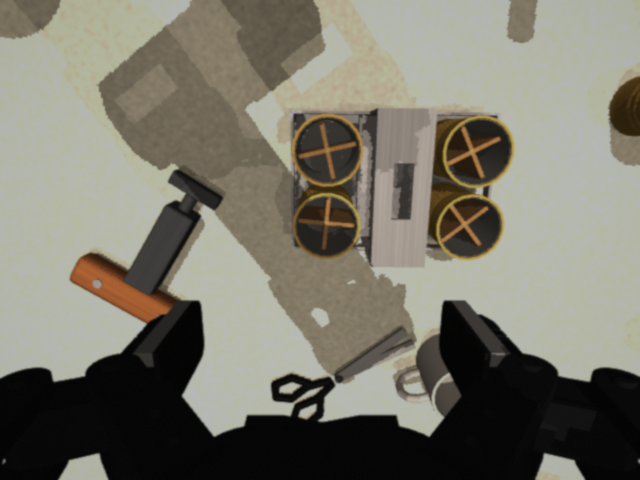

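The slot appears as the dark rectangle at about px (403,191) and the bridge spans about (370..437, 108..267). This agrees with the top-view estimate to about 2 mm. Next I'll measure it precisely.

Run:
```python
from fit import *
p=cams.grab_frame('wrist'); t=cams.grab_frame('top')
g=cv2.cvtColor(p['image'],cv2.COLOR_RGB2GRAY)
r=g[155:228,386:420]; print(g[190,386:420])
m=np.zeros_like(g); m[155:228,386:420]=(r<115)
n,l,s,_=cv2.connectedComponentsWithStats(m); m=(l==1+s[1:,4].argmax()).astype(np.uint8)
rc=cv2.minAreaRect(cv2.findNonZero(m)); print(rc)
Q=np.array([onz(p,q,.115) for q in cv2.boxPoints(rc)]); print(Q, Q.mean(0), [np.linalg.norm(Q[i]-Q[i-1]) for i in range(4)])
for a,b in zip(Q,np.roll(Q,1,0)): print('az',np.degrees(np.arctan2(*(b-a)[1::-1])))
# bridge plate edges
for q in ((377,108),(437,108),(424,267),(371,266)): print('bridge corner',onz(p,q,.115))
g=cv2.cvtColor(t['image'],cv2.COLOR_RGB2GRAY); m=np.zeros_like(g); print(g[224:240,402:428]); m[224:240,402:428]=g[224:240,402:428]<100
n,l,s,c=cv2.connectedComponentsWithStats(m); k=1+s[1:,4].argmax(); print(s[k],c[k],onz(t,c[k],.115))
```

```text
[164 160 158 157 160 160 153 135 121 116 116 116 115 112  95  65  52  52
  53  52  51  52  53  60  67  69  99 143 155 157 158 160 163 165]
((402.49456787109375, 191.07366943359375), (19.686803817749023, 57.25055694580078), 4.236394882202148)
[[ 0.4869 -0.2755  0.115 ]
 [ 0.4801 -0.2213  0.115 ]
 [ 0.4985 -0.2199  0.115 ]
 [ 0.5061 -0.274   0.115 ]] [ 0.4929 -0.2477  0.115 ] [np.float64(0.019218626687056387), np.float64(0.054617309408125994), np.float64(0.018499967736616763), np.float64(0.05470904586420486)]
az 4.443012997106005
az -82.76061365567404
az -175.39576187031713
az 97.98856664237299
bridge corner [ 0.4546 -0.1769  0.115 ]
bridge corner [ 0.5082 -0.1686  0.115 ]
bridge corner [ 0.5299 -0.3189  0.115 ]
bridge corner [ 0.4771 -0.3259  0.115 ]
[[132 133 133 133 134 135 135 136 136 136 136 136 136 136 135 135 134 135
  135 136 134 131 131 130 129 130]
 [136 136 136 137 135 136 136 135 136 136 137 137 137 136 136 136 134 131
  131 131 127 129 133 133 134 134]
 [135 137 136 136 137 136 136 137 136 136 133 131 132 132 130 129 120  94
   82  76  54  97 139 133 132 130]
 [136 135 135
[... 772 characters left out ...]
 90  87 100 116 116 119 122 125 126 129 133 136 135
  133 133 132 133 136 137 118  65]
 [110 111 103  88  98 112 117 117 129 137 136 135 133 133 132 132 132 133
  133 133 133 137 139 119  66  35]
 [115 115 114 114 125 137 135 134 133 133 133 133 133 135 134 134 134 135
  135 137 138 140 120  66  34  42]
 [110 109 110 110 110 108 118 136 135 135 135 135 135 135 135 135 136 136
  136 138 139 119  66  35  42  94]
 [111 113 113 114 112 112 122 138 137 135 136 136 135 135 136 137 137 138
  137 137 117  65  35  42  95 138]
 [115 114 114 114 113 113 125 137 137 136 136 136 136 136 135 131 130 133
  134 116  65  34  43  93 138 140]]
[403 226  21  10  65] [410.0308 229.6615] [ 0.4949 -0.2373  0.115 ]
```

Run:
```python
from fit import *
H=Rh(np.radians(10.4)); R=np.c_[H[:,1],H[:,0],-H[:,2]]; print(np.linalg.det(R))
b=np.array([.587,.026,.133])
to(b+H[:,2]*.10,R)
o=get_obs(); print(Ro.from_matrix(Rdown(100.4).T@R).as_rotvec(degrees=True)); to(b+H[:,2]*.1,Rdown(100.4))
```

```text
1.0
shift mm [272.8821 265.7883 136.3526] rows 11 [24.8075 24.1626 12.3957] | then turn [34.9917 -0.7443 -2.3587] rows 6 [ 5.8319 -0.1241 -0.3931]
[35. -0. -0.]
shift mm [272.8821 265.7883 136.3526] rows 11 [24.8075 24.1626 12.3957] | then turn [-0.003  -0.0006 -2.4351] rows 1 [-0.003  -0.0006 -2.4351]
```

Emit:
apply_moves(plan=[[0.025,0.024,0,0,0,-2.4,0.085],[0.025,0.025,0,0,0,0,0.085],[0.027,0.027,0,0,0,0,0.085],[0.027,0.027,0,0,0,0,0.085],[0.027,0.027,0,0,0,0,0.085],[0.027,0.027,0,0,0,0,0.085],[0.027,0.027,0,0,0,0,0.085],[0.027,0.027,0,0,0,0,0.085],[0.027,0.027,0,0,0,0,0.085],[0.02,0.02,0.02,0,0,0,0.085],[0,0,0.03,7,0,0,0.07],[0,0,0.03,7,0,0,0.07],[0,0,0.02,7,0,0,0.07],[0,0,0,7,0,0,0.07],[0,0,0,7,0,0,0.07],[0,0,0,0,0,0,0.07],[0,0,0,0,0,0,0.07]])

```text
time: 4.37
ee_pos: [0.618, 0.0286, 0.2492]
tcp_rot: [[-0.181, 0.806, -0.564], [0.983, 0.148, -0.104], [-0.0, -0.573, -0.819]]
force: [-0.7, 0.1, 0.5]
grip_width: 0.0699
grasp_force: 0.0
```

Run:
```python
from fit import *
H=Rh(np.radians(10.4)); R=np.c_[H[:,1],H[:,0],-H[:,2]]
b=np.array([.587,.026,.133])
o=get_obs(); print(o['ee_pos'],o['q']); to(b+H[:,2]*.1,R)
p=cams.grab_frame('wrist'); save(p,'w2.png'); print(proj(p,b),proj(p,b+H[:,1]*.055),proj(p,b-H[:,1]*.055))
```

```text
[0.618  0.0286 0.2492] [-0.0805  0.9445  0.5289 -0.1935  2.2532 -0.3396]
shift mm [ 3.0405 41.3217 12.9516] rows 2 [ 1.5203 20.6609  6.4758] | then turn [0.014  0.0433 0.0183] rows 1 [0.014  0.0433 0.0183]
[383.3769 231.4201] [387.0091 145.964 ] [380.1251 307.9237]
```

View pics/w2.png

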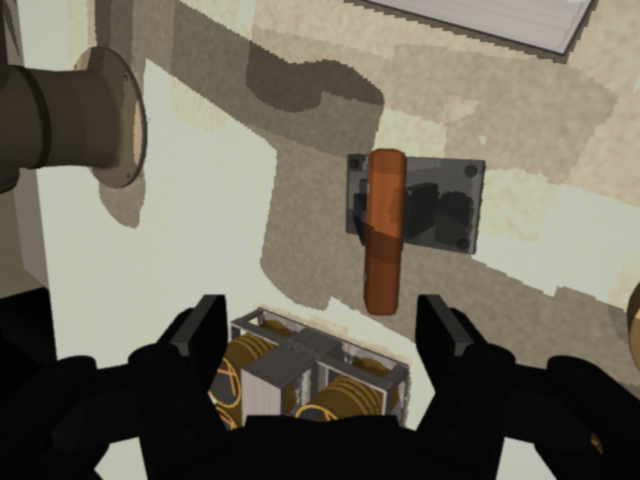

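The bar spans (387,149) to (382,314) between the fingers, parallel to the pads. I'll refit its position from this closer view.

```bash
cat >> fit.py <<'E'
r0=.0075; tt=np.linspace(0,2*np.pi,16,endpoint=False)
B=np.array([[a*(.011-r0)+r0*np.cos(q),s*.055,b*(.014-r0)+r0*np.sin(q)] for a in(-1,1) for b in(-1,1) for s in(-1,1) for q in tt])
E
python3 - <<'E'
from fit import *
p=cams.grab_frame('wrist'); b=np.array([.587,.024,.133])
M=cv2.resize(orange(p,proj(p,b),90),None,fx=4,fy=4,interpolation=cv2.INTER_NEAREST)
def cost(v):
    X=np.array([v[0],v[1],.133])+B@Rh(v[2]).T; s=sil(p,X); return 1-(s&M).sum()/(s|M).sum()
r=minimize(cost,b[:3],method='Nelder-Mead',options=dict(initial_simplex=np.array([[.587,.024,.18],[.592,.024,.18],[.587,.03,.18],[.587,.024,.25]]),maxiter=90)); print(r.x,r.fun)
v=r.x; H=Rh(v[2]); R=np.c_[H[:,1],H[:,0],-H[:,2]]; c=np.array([v[0],v[1],.133]); to(c+H[:,2]*.1,R); to(c-H[:,2]*.012,R)
E
```

```text
[0.5871 0.024  0.1789] 0.06750640223929483
shift mm [ 0.9655 44.2    16.6325] rows 2 [ 0.4827 22.1     8.3162] | then turn [0.3483 0.1921 0.1157] rows 1 [0.3483 0.1921 0.1157]
shift mm [  1.3416  43.5195 128.6298] rows 4 [ 0.3354 10.8799 32.1574] | then turn [0.3483 0.1921 0.1157] rows 1 [0.3483 0.1921 0.1157]
```

Emit:
apply_moves(plan=[[0.001,0.022,0,0,0,0,0.07],[0,0.022,0,0,0,0,0.07],[0,0,0.03,0,0,0,0.07],[0,0,0.03,0,0,0,0.07],[0,0,0.03,0,0,0,0.07],[0,0,0,0,0,0,0.07],[0,0,0,0,0,0,0.07]])

```text
time: 5.05
ee_pos: [0.6065, 0.0272, 0.1622]
tcp_rot: [[-0.182, 0.807, -0.562], [0.983, 0.149, -0.105], [-0.001, -0.572, -0.82]]
force: [0.9, 0.4, 1.8]
grip_width: 0.07
grasp_force: 0.0
```

Run:
```python
from fit import *
H=Rh(.1789); R=np.c_[H[:,1],H[:,0],-H[:,2]]; c=np.array([.5871,.024,.133]); to(c-H[:,2]*.012,R); print(get_obs()['q'],get_obs()['force'])
```

```text
shift mm [ 0.4929  0.5317 47.2133] rows 2 [ 0.2465  0.2659 23.6066] | then turn [0.1281 0.1778 0.1627] rows 1 [0.1281 0.1778 0.1627]
[-0.0835  0.937   0.7621 -0.1695  2.0284 -0.2953] [0.9291 0.4227 1.7637]
```

Emit:
apply_moves(plan=[[0,0,0.016,0,0,0,0.07],[0,0,0.016,0,0,0,0.07],[0,0.0005,0.015,0,0,0,0.07],[0,0,0,0,0,0,0.07],[0,0,0,0,0,0,0.0],[0,0,0,0,0,0,0.0],[0,0,0,0,0,0,0.0],[0,0,0,0,0,0,0.0],[0,0,0,0,0,0,0.0],[0,0,0,0,0,0,0.0],[0,0,0,0,0,0,0.0]], grip_force=90)

```text
time: 5.97
ee_pos: [0.5815, 0.0223, 0.1233]
tcp_rot: [[-0.183, 0.806, -0.564], [0.983, 0.149, -0.106], [-0.002, -0.574, -0.819]]
force: [-4.2, -0.8, 9.2]
grip_width: 0.0205
grasp_force: 91.2
```

Run:
```python
from fit import *
H=Rh(.1789); R=np.c_[H[:,1],H[:,0],-H[:,2]]; c=np.array([.5871,.024,.133]); to(c-H[:,2]*.012,R); print(get_obs()['q'],get_obs()['force'],get_obs()['grip_width'])
```

```text
shift mm [ 0.702  -0.7762  0.7257] rows 1 [ 0.702  -0.7762  0.7257] | then turn [-0.0035  0.227   0.1703] rows 1 [-0.0035  0.227   0.1703]
[-0.0927  0.9012  0.9333 -0.1672  1.8954 -0.2812] [-4.1708 -0.8304  9.2118] 0.02047014544077687
```

Emit:
apply_moves(plan=[[0,0,-0.005,0,0,0,0.0],[0,0,-0.01,0,0,0,0.0],[0,0,-0.015,0,0,0,0.0],[0,0,-0.02,0,0,0,0.0],[0,0,-0.02,0,0,0,0.0],[0,0,-0.02,0,0,0,0.0],[0,0,-0.02,0,0,0,0.0],[0,0,-0.02,0,0,0,0.0],[0,0,0,0,0,0,0.0],[0,-0.014,-0.02,0,0,0,0.0],[0,-0.014,-0.02,0,0,0,0.0],[0,-0.014,-0.02,0,0,0,0.0],[0,0,0,0,0,0,0.0]])

```text
time: 7.05
ee_pos: [0.6357, 0.0346, 0.2978]
tcp_rot: [[-0.184, 0.813, -0.553], [0.983, 0.15, -0.106], [-0.003, -0.563, -0.827]]
force: [0.1, 0.9, -1.6]
grip_width: 0.0205
grasp_force: 90.2
```

Run:
```python
from h import *
o=get_obs(); print(o['ee_pos'],o['q'],o['force'],o['grip_width'])
to([.493,-.248,.36],Rdown(98)); print(np.asarray(o['tcp_rot'])[:,0],Ro.from_matrix(np.asarray(o['tcp_rot']).T@Rdown(100.5)).as_rotvec(degrees=True))
p=cams.grab_frame('wrist'); save(p,'w3.png')
```

```text
[0.6357 0.0346 0.2978] [-0.0706  1.0543  0.1895 -0.2337  2.4665 -0.3945] [ 0.0628  0.9313 -1.5789] 0.02050650400298235
shift mm [-251.7758 -193.4354   57.4662] rows 9 [-27.9751 -21.4928   6.3851] | then turn [-34.2465   0.9519   2.452 ] rows 5 [-6.8493  0.1904  0.4904]
[-0.1837  0.983  -0.0032] [-34.2564   0.2045   0.0269]
```

View pics/w3.png

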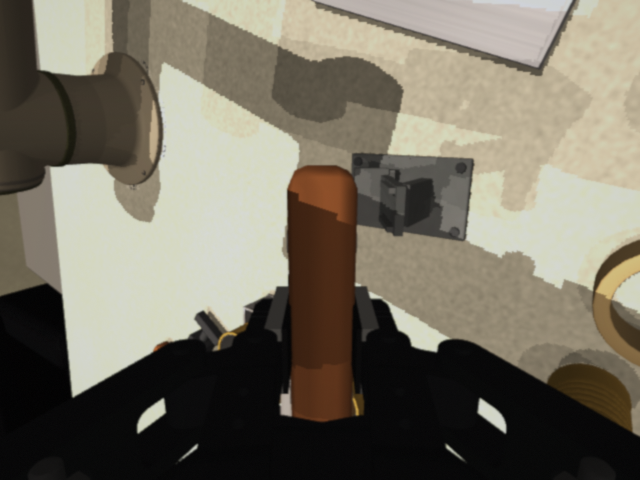

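Emit:
apply_moves(plan=[[0,-0.02,0.015,0,0,0,0.0],[0,-0.025,0.01,-6.85,0,0,0.0],[0,-0.025,0.008,-6.85,0,0,0.0],[0,-0.025,0.006,-6.85,0,0,0.0],[0,-0.025,0,-6.85,0,0,0.0],[0,-0.025,0,-6.85,0,0,0.0],[0,0,0,0,0,0,0.0],[0,0,0,0,0,0,0.0]])

```text
time: 7.77
ee_pos: [0.524, 0.0107, 0.3224]
tcp_rot: [[-0.188, 0.975, -0.117], [0.982, 0.186, -0.025], [-0.003, -0.12, -0.993]]
force: [0.5, 0.1, -2.5]
grip_width: 0.0207
grasp_force: 90.2
```

Run:
```python
from h import *
o=get_obs(); print(o['ee_pos'],o['q'],o['force'],o['torque'])
to([.493,-.248,.32],Rdown(98));
```

```text
[0.524  0.0107 0.3224] [-0.1806  0.3356  1.2373 -0.046   1.68   -0.3717] [ 0.4619  0.1399 -2.5354] [ 0.0559 -0.1999  0.0183]
shift mm [-248.2537  -78.117    12.5425] rows 7 [-35.4648 -11.1596   1.7918] | then turn [-6.8917  0.3155  2.8077] rows 2 [-3.4458  0.1577  1.4038]
```

Emit:
apply_moves(plan=[[0,0,0,-3.45,0.15,1.4,0.0],[0,0,0,-3.45,0.15,1.4,0.0],[-0.03,-0.008,0,0,0,0,0.0],[-0.032,-0.008,0,0,0,0,0.0],[-0.032,-0.009,0,0,0,0,0.0],[-0.032,-0.009,0,0,0,0,0.0],[-0.032,-0.009,0,0,0,0,0.0],[-0.032,-0.009,0,0,0,0,0.0],[-0.032,-0.008,0,0,0,0,0.0],[-0.03,-0.007,0,0,0,0,0.0],[0,0,0,0,0,0,0],[0,0,0,0,0,0,0],[0,0,0,0,0,0,0]])

```text
time: 8.85
ee_pos: [0.4967, -0.2483, 0.3212]
tcp_rot: [[-0.141, 0.99, -0.001], [0.99, 0.141, 0.002], [0.002, -0.001, -1.0]]
force: [-0.1, 0.3, -2.7]
grip_width: 0.0205
grasp_force: 89.9
```

Run:
```python
from h import *
o=get_obs(); print(o['ee_pos'],o['q'],o['force'],o['torque'])
to([.493,-.248,.24],Rdown(98)); 
ps=cams.grab_frame('scene'); pw=cams.grab_frame('wrist'); pt=cams.grab_frame('top')
for p,n in((ps,'s'),(pt,'t'),(pw,'w')):
    c=proj(p,[.493,-.248,.15]).astype(int) if n!='w' else np.array([350,240]); print(n,c)
    k=4 if n!='w' else 1.0; h=70 if n!='w' else 200
    a=p['image'][max(c[1]-h,0):c[1]+h,max(c[0]-h,0):c[0]+h]; a=cv2.resize(a,(399,399),interpolation=cv2.INTER_CUBIC); globals()['im'+n]=a
cv2.imwrite('pics/m1.png',cv2.cvtColor(np.hstack([ims,imw]),cv2.COLOR_RGB2BGR))
```

```text
[ 0.4967 -0.2483  0.3212] [-0.675   0.3386  1.2317  0.0008  1.5729 -0.816 ] [-0.0697  0.2822 -2.7131] [ 0.0103 -0.0739  0.029 ]
shift mm [ 0.66   -3.5353 81.195 ] rows 3 [ 0.22   -1.1784 27.065 ] | then turn [-0.0301 -0.0962  0.0825] rows 1 [-0.0301 -0.0962  0.0825]
s [261 192]
t [416 228]
w [350 240]
```

View pics/m1.png

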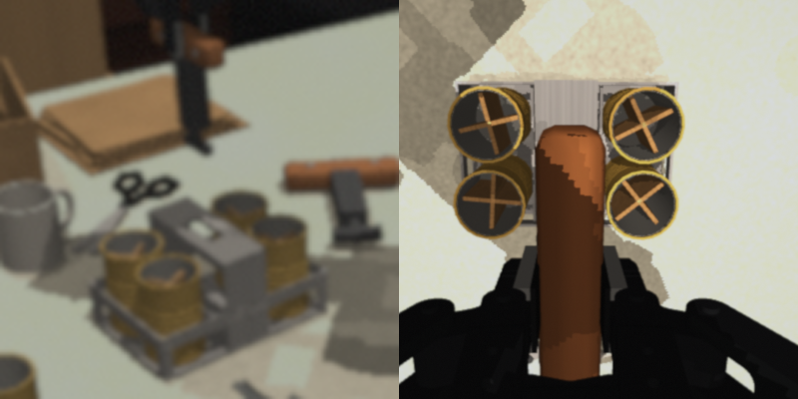

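The handle hangs straight above the slot and the bar lies along the bridge. I'll check its position in the hand numerically.

Run:
```python
from fit import *
o=get_obs(); A=np.asarray(o['tcp_rot']); H=np.c_[A[:,1],A[:,0],-A[:,2]]; T=np.asarray(o['ee_pos'])
p=cams.grab_frame('wrist'); s=cams.grab_frame('scene')
a=p['image'].astype(int); m=((a[...,0]-a[...,2])>0.33*a[...,0])
sub=m[:,280:380]; rows=np.where(sub[:,55:70].any(1))[0]; print('front row',rows[rows>120].min(), [ (280+np.where(sub[r])[0].min(),280+np.where(sub[r])[0].max()) for r in (190,220,250,280,310)])
for off in(-.002,0,.002):
    c=T+H[:,2]*.0127+H[:,1]*off; k=(c+B@H.T); q=np.array([proj(p,x) for x in k]); hm=cv2.convexHull(q.astype(np.float32))
    mm=np.zeros((480,640),np.uint8); cv2.fillConvexPoly(mm,hm.astype(np.int32),1); print(off,q[:,1].min(),[(np.where(mm[r])[0].min(),np.where(mm[r])[0].max()) for r in (190,220,250,280,310)])
f=T-H[:,2]*(.107-.006)
X=f+(C*[.0055,.022,.006])@H.T; print('foot scene',np.round([proj(s,x) for x in X]).tolist())
u,v=proj(s,f).astype(int); u0,v0=u-20,v-20
g=cv2.cvtColor(s['image'],cv2.COLOR_RGB2GRAY)[v0:v0+40,u0:u0+40]; print(u0,v0); print('\n'.join(''.join('#' if x<60 else '.' for x in r) for r in g))
```

```text
front row 166 [(np.int64(287), np.int64(372)), (np.int64(280), np.int64(378)), (np.int64(288), np.int64(379)), (np.int64(288), np.int64(354)), (np.int64(289), np.int64(353))]
-0.002 172.14255579604935 [(np.int64(285), np.int64(357)), (np.int64(286), np.int64(356)), (np.int64(287), np.int64(355)), (np.int64(287), np.int64(355)), (np.int64(288), np.int64(354))]
0 166.4671979397114 [(np.int64(285), np.int64(357)), (np.int64(286), np.int64(356)), (np.int64(287), np.int64(355)), (np.int64(288), np.int64(354)), (np.int64(288), np.int64(354))]
0.002 160.74938911432568 [(np.int64(286), np.int64(356)), (np.int64(286), np.int64(356)), (np.int64(287), np.int64(355)), (np.int64(288), np.int64(354)), (np.int64(288), np.int64(354))]
foot scene [[257.0, 170.0], [257.0, 167.0], [265.0, 175.0], [265.0, 172.0], [254.0, 171.0], [254.0, 168.0], [262.0, 176.0], [262.0, 173.0]]
239 151
...............#########................
...............#########................
...............#########................
...............#########................
...............#########................
...............###
[... 716 characters left out ...]
...
.......................##...............
........................................
........................................
........................................
........................................
........................................
........................................
........................................
........................................
........................................
#.......................................
##......####............................
##...##....###..........................
#...##.....##...........................
....##.....#............................
...####...#.............................
.#######................................
```

Emit:
apply_moves(plan=[[0.0007,-0.0035,0.02,0,0,0,0.0],[0,0,0.03,0,0,0,0.0],[0,0,0.03,0,0,0,0.0],[0,0,0,0,0,0,0.0],[0,0,0,0,0,0,0.0],[0,0,0,0,0,0,0.0]])

```text
time: 9.6
ee_pos: [0.4934, -0.2486, 0.2452]
tcp_rot: [[-0.141, 0.99, 0.004], [0.99, 0.141, -0.003], [-0.003, 0.004, -1.0]]
force: [-0.3, -0.2, -2.6]
grip_width: 0.0203
grasp_force: 90.0
```

Run:
```python
from h import *
o=get_obs(); print(o['force'],o['torque'])
to([.493,-.248,.1975],Rdown(98))
```

```text
[-0.3354 -0.2226 -2.6397] [-0.0455 -0.0366  0.0197]
shift mm [ 0.7928 -0.4482 47.7204] rows 2 [ 0.3964 -0.2241 23.8602] | then turn [0.2132 0.1898 0.1055] rows 1 [0.2132 0.1898 0.1055]
```

Emit:
apply_moves(plan=[[0.0005,0,0.01,0,0,0,0.0],[0,0,0.01,0,0,0,0.0],[0,0,0.008,0,0,0,0.0],[0,0,0.006,0,0,0,0.0],[0,0,0,0,0,0,0.0]])

```text
time: 10.02
ee_pos: [0.4922, -0.2476, 0.2075]
tcp_rot: [[-0.141, 0.99, -0.0], [0.99, 0.141, 0.001], [0.001, -0.0, -1.0]]
force: [-0.1, 0.7, -3.7]
grip_width: 0.0206
grasp_force: 90.1
```

The foot is through the slot with no contact. I'll go down to the shoulder.

Emit:
apply_moves(plan=[[0,0,0.004,0,0,0,0.0],[0,0,0.003,0,0,0,0.0],[0,0,0.002,0,0,0,0.0],[0,0,0,0,0,0,0.0],[0,0,0,0,0,0,0.0]])

```text
time: 10.43
ee_pos: [0.4927, -0.2479, 0.2001]
tcp_rot: [[-0.141, 0.99, 0.002], [0.99, 0.141, -0.001], [-0.001, 0.002, -1.0]]
force: [0.2, -0.4, -2.9]
grip_width: 0.0206
grasp_force: 90.1
```

Emit:
apply_moves(plan=[[0,0,0.0015,0,0,0,0.0],[0,0,0.001,0,0,0,0.0],[0,0,0,0,0,0,0.0],[0,0,0,0,0,0,0.0]])

```text
time: 10.77
ee_pos: [0.4927, -0.2479, 0.1977]
tcp_rot: [[-0.141, 0.99, 0.002], [0.99, 0.141, -0.001], [-0.001, 0.002, -1.0]]
force: [-0.0, 0.9, -2.7]
grip_width: 0.0205
grasp_force: 90.3
```

Emit:
apply_moves(plan=[[0,0,0,0,0,6,0.0],[0,0,0,0,0,6,0.0],[0,0,0,0,0,6,0.0],[0,0,0,0,0,6,0.0],[0,0,0,0,0,6,0.0],[0,0,0,0,0,0,0.0]])

```text
time: 11.27
ee_pos: [0.4927, -0.2479, 0.1976]
tcp_rot: [[0.377, 0.926, 0.002], [0.926, -0.377, -0.001], [-0.0, 0.002, -1.0]]
force: [0.1, -0.3, -2.5]
grip_width: 0.0203
grasp_force: 90.1
```

Run:
```python
from h import *
o=get_obs(); print(o['force'],o['torque'],o['q'])
to([.493,-.248,.1975],Rdown(8))
```

```text
[ 0.0504 -0.293  -2.5104] [-0.0244  0.0108 -0.0462] [-0.6788  0.397   1.4695  0.0005  1.2731 -0.2928]
shift mm [-0.0033  0.3628  0.0928] rows 1 [-0.0033  0.3628  0.0928] | then turn [ 0.1043 -0.0536 59.8755] rows 9 [ 0.0116 -0.006   6.6528]
```

Emit:
apply_moves(plan=[[0,0,0,0,0,6,0.0],[0,0,0,0,0,6,0.0],[0,0,0,0,0,6,0.0],[0,0,0,0,0,6,0.0],[0,0,0,0,0,6,0.0],[0,0,0,0,0,6,0.0],[0,0,0,0,0,6,0.0],[0,0,0,0,0,6,0.0],[0,0,0,0,0,6,0.0],[0,0,0,0,0,6,0.0],[0,0,0,0,0,0,0.0],[0,0,0,0,0,0,0.0]])

```text
time: 12.27
ee_pos: [0.4926, -0.2479, 0.1976]
tcp_rot: [[0.989, 0.146, 0.002], [0.146, -0.989, -0.001], [0.002, 0.001, -1.0]]
force: [-1.2, 0.5, -2.3]
grip_width: 0.0207
grasp_force: 90.2
```

Run:
```python
from h import *
o=get_obs(); print(o['force'],o['torque'],o['q'])
to([.493,-.248,.1975],Rdown(8))
```

```text
[-1.2056  0.4688 -2.2979] [ 0.01    0.0143 -0.035 ] [-0.6789  0.397   1.4695  0.0004  1.2733  0.7455]
shift mm [0.3435 0.1672 0.1333] rows 1 [0.3435 0.1672 0.1333] | then turn [ 0.0609 -0.0888  0.3837] rows 1 [ 0.0609 -0.0888  0.3837]
```

Emit:
apply_moves(plan=[[0,0,-0.003,0,0,0.4,0.0],[0,0,-0.003,0,0,0,0.0],[0,0,-0.003,0,0,0,0.0],[0,0,-0.002,0,0,0,0.0],[0,0,-0.002,0,0,0,0.0],[0,0,-0.002,0,0,0,0.0],[0,0,-0.002,0,0,0,0.0],[0,0,-0.003,0,0,0,0.0],[0,0,-0.003,0,0,0,0.0],[0,0,0,0,0,0,0.0],[0,0,0,0,0,0,0.0],[0,0,0,0,0,0,0.0]], grip_force=110)

```text
time: 13.27
ee_pos: [0.4926, -0.2478, 0.2205]
tcp_rot: [[0.991, 0.134, 0.002], [0.134, -0.991, -0.001], [0.001, 0.001, -1.0]]
force: [0.0, 1.3, -7.8]
grip_width: 0.0201
grasp_force: 109.4
```

Run:
```python
from h import *
o=get_obs(); print(o['force'],o['torque'],o['q'])
s=cams.grab_frame('scene'); c=proj(s,[.493,-.248,.12]).astype(int); a=s['image'][c[1]-75:c[1]+60,c[0]-90:c[0]+90]; cv2.imwrite('pics/m2.png',cv2.cvtColor(cv2.resize(a,None,fx=4,fy=4,interpolation=cv2.INTER_CUBIC),cv2.COLOR_RGB2BGR))
```

```text
[ 0.0378  1.2571 -7.7888] [ 0.1034  0.0183 -0.0408] [-0.6789  0.3782  1.4353  0.0004  1.3264  0.7577]
```

View pics/m2.png

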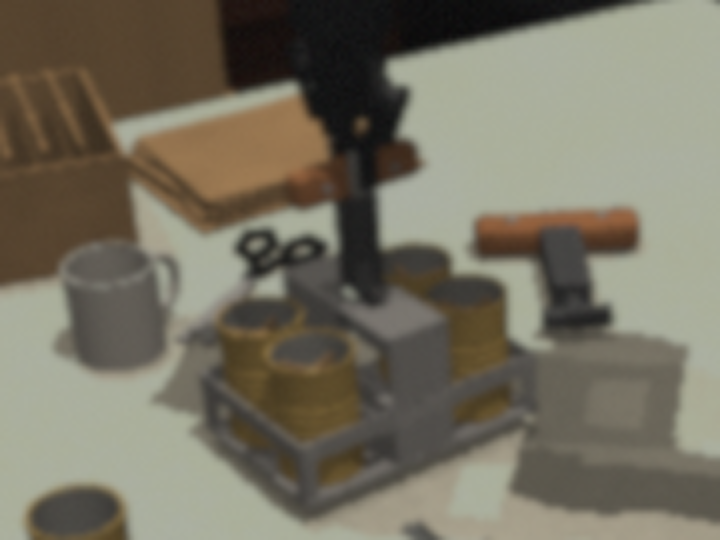

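The load reads 7.8 N, which is the full weight, so the handle is locked and the carrier is off the table. Now I'll lift it above the rest.

Emit:
apply_moves(plan=[[0,0,-0.004,0,0,0,0.0],[0,0,-0.007,0,0,0,0.0],[0,0,-0.01,0,0,0,0.0],[0,0,-0.01,0,0,0,0.0],[0,0,-0.01,0,0,0,0.0],[0,0,-0.01,0,0,0,0.0],[0,0,-0.01,0,0,0,0.0],[0,0,-0.01,0,0,0,0.0],[0,0,-0.01,0,0,0,0.0],[0,0,-0.01,0,0,0,0.0],[0,0,-0.01,0,0,0,0.0],[0,0,-0.01,0,0,0,0.0],[0,0,-0.008,0,0,0,0.0],[0,0,-0.005,0,0,0,0.0],[0,0,-0.003,0,0,0,0.0],[0,0,0,0,0,0,0.0],[0,0,0,0,0,0,0.0]])

```text
time: 14.73
ee_pos: [0.4924, -0.2477, 0.3472]
tcp_rot: [[0.991, 0.134, 0.001], [0.134, -0.991, -0.0], [0.001, 0.001, -1.0]]
force: [0.2, -0.3, -8.7]
grip_width: 0.0202
grasp_force: 109.3
```

Run:
```python
from h import *
o=get_obs(); print(o['force'],o['torque'],o['q'])
to([.5295,.2657,.35],Rdown(-9.9))
```

```text
[ 0.1537 -0.2618 -8.6979] [ 0.021   0.0297 -0.0502] [-0.6789  0.3229  1.1876  0.0004  1.6298  0.7577]
shift mm [ 105.4777 -503.826    -2.9603] rows 13 [  8.1137 -38.7558  -0.2277] | then turn [ 0.0232 -0.069  17.5852] rows 3 [ 0.0077 -0.023   5.8617]
```

Emit:
apply_moves(plan=[[0.001,-0.003,0,0,0,0,0.0],[0.001,-0.006,0,0,0,0,0.0],[0.002,-0.009,0,0,0,0,0.0],[0.003,-0.012,0,0,0,0,0.0],[0.003,-0.014,0,0,0,0,0.0],[0.003,-0.015,0,0,0,0,0.0],[0.003,-0.015,0,0,0,0,0.0],[0.003,-0.015,0,0,0,0,0.0],[0.003,-0.015,0,0,0,0,0.0],[0.003,-0.015,0,0,0,0,0.0],[0.003,-0.015,0,0,0,0,0.0],[0.003,-0.015,0,0,0,0,0.0],[0.003,-0.015,0,0,0,0,0.0],[0.003,-0.015,0,0,0,0,0.0],[0.003,-0.015,0,0,0,0,0.0],[0.003,-0.015,0,0,0,0,0.0],[0.003,-0.015,0,0,0,0,0.0],[0.003,-0.014,0,0,0,0,0.0],[0.003,-0.012,0,0,0,0,0.0],[0.002,-0.009,0,0,0,0,0.0]])

```text
time: 16.4
ee_pos: [0.511, 0.0182, 0.3476]
tcp_rot: [[0.991, 0.135, 0.002], [0.135, -0.991, -0.0], [0.002, 0.001, -1.0]]
force: [0.7, 0.1, -7.4]
grip_width: 0.0198
grasp_force: 109.4
```

Emit:
apply_moves(plan=[[0.002,-0.009,0,0,0,0,0.0],[0.002,-0.012,0,0,0,0,0.0],[0.003,-0.014,0,0,0,0,0.0],[0.003,-0.014,0,0,0,0,0.0],[0.003,-0.014,0,0,0,0,0.0],[0.003,-0.014,0,0,0,0,0.0],[0.003,-0.014,0,0,0,0,0.0],[0.003,-0.014,0,0,0,0,0.0],[0.003,-0.014,0,0,0,0,0.0],[0.003,-0.014,0,0,0,2,0.0],[0.003,-0.014,0,0,0,2,0.0],[0.003,-0.014,0,0,0,2,0.0],[0.003,-0.014,0,0,0,2,0.0],[0.003,-0.013,0,0,0,2,0.0],[0.003,-0.01,0,0,0,2,0.0],[0.003,-0.008,0,0,0,2,0.0],[0,-0.005,0,0,0,2,0.0],[0,-0.003,0,0,0,1.5,0.0],[0,0,0,0,0,0,0.0],[0,0,0,0,0,0,0.0]])

```text
time: 18.07
ee_pos: [0.5385, 0.233, 0.347]
tcp_rot: [[0.986, -0.17, 0.001], [-0.17, -0.986, -0.001], [0.001, 0.001, -1.0]]
force: [-0.4, -0.3, -8.2]
grip_width: 0.0203
grasp_force: 109.3
```

Run:
```python
from h import *
o=get_obs(); print(o['force'],o['torque'],o['q'])
to([.5295,.2657,.35],Rdown(-9.9))
p=cams.grab_frame('top'); a=p['image'][120:300,150:330]; cv2.imwrite('pics/t2.png',cv2.cvtColor(cv2.resize(a,None,fx=3.3,fy=3.3,interpolation=cv2.INTER_CUBIC),cv2.COLOR_RGB2BGR))
```

```text
[-0.4453 -0.3253 -8.2275] [ 0.0766  0.0204 -0.069 ] [ 0.2094  0.4113  1.065  -0.0012  1.6643  1.9504]
shift mm [-14.3556 -30.6735  -3.0624] rows 1 [-14.3556 -30.6735  -3.0624] | then turn [ 0.0427 -0.0801  0.141 ] rows 1 [ 0.0427 -0.0801  0.141 ]
```

View pics/t2.png

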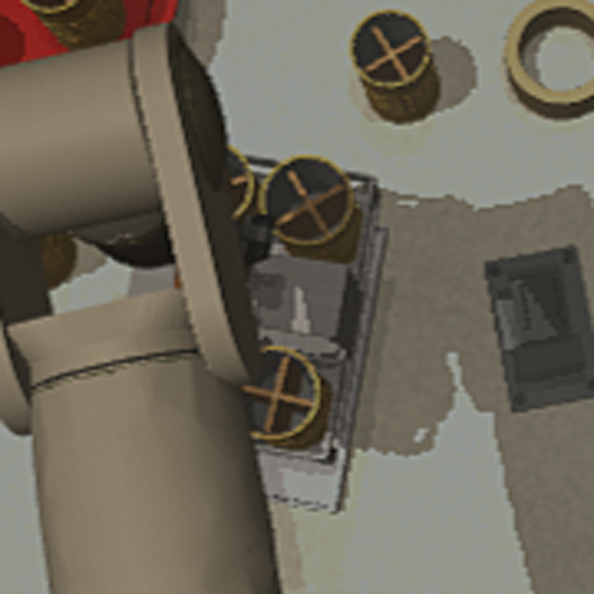

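The carrier hangs locked, with its edges parallel to the tray. I'll cross-check the tray centre from the first pictures before lowering.

Run:
```python
from h import *
for n,cs in (('scene',[(284,325),(372,299),(408,345),(310,374)]),('top',None)):
    p=cams.grab_frame(n); im=cv2.imread(f'pics/{n}0.png'); 
    hsv=cv2.cvtColor(im,cv2.COLOR_BGR2LAB).astype(int); c=proj(p,[.53,.266,.003]).astype(int); ref=np.median(hsv[c[1]-8:c[1]+8,c[0]-8:c[0]+8].reshape(-1,3),0)
    m=(np.abs(hsv-ref)*[.5,1.5,1.5]).max(2)<7
    m=cv2.morphologyEx(m.astype(np.uint8),cv2.MORPH_OPEN,np.ones((3,3))); k=cv2.connectedComponents(m)[1]; m=(k==k[c[1],c[0]]).astype(np.uint8)
    h=cv2.convexHull(cv2.findNonZero(m)); q=cv2.approxPolyN(h,4)[0] if hasattr(cv2,'approxPolyN') else cv2.boxPoints(cv2.minAreaRect(h))
    Q=np.array([onz(p,x,.003) for x in q])[:,:2]; print(n,m.sum(),q.tolist(),Q.round(4).tolist(),'mean',Q.mean(0),[(round(float(np.linalg.norm(Q[i]-Q[i-1])),3),round(float(np.degrees(np.arctan2(*(Q[i]-Q[i-1])[::-1]))),1)) for i in range(4)])
    if cs: Q=np.array([onz(p,x,.016) for x in cs]); print(Q[:,:2],Q.mean(0))
```

```text
scene 5039 [[309, 374], [285, 324], [372, 300], [404, 345]] [[0.6663, 0.328], [0.6376, 0.1605], [0.3954, 0.2018], [0.4274, 0.3712]] mean [0.5316 0.2654] [(0.243, -10.2), (0.17, -99.7), (0.246, 170.3), (0.172, 79.3)]
[[0.6472 0.1743]
 [0.4026 0.21  ]
 [0.4284 0.3848]
 [0.6698 0.3386]] [0.537  0.2769 0.016 ]
top 5023 [[251, 273], [190, 263], [207, 181], [266, 190]] [[0.3942, 0.2036], [0.4259, 0.3795], [0.6676, 0.3345], [0.6374, 0.1605]] mean [0.5313 0.2695] [(0.247, 170.0), (0.179, 79.8), (0.246, -10.5), (0.177, -99.8)]
```

Emit:
apply_moves(plan=[[-0.003,-0.006,0,0,0,0.3,0.0],[-0.004,-0.01,0,0,0,0,0.0],[-0.004,-0.01,0,0,0,0,0.0],[-0.002,-0.006,0,0,0,0,0.0],[0,0,0.004,0,0,0,0.0],[0,0,0.008,0,0,0,0.0],[0,0,0.01,0,0,0,0.0],[0,0,0.01,0,0,0,0.0],[0,0,0.01,0,0,0,0.0],[0,0,0.01,0,0,0,0.0],[0,0,0.01,0,0,0,0.0],[0,0,0.01,0,0,0,0.0],[0,0,0.01,0,0,0,0.0],[0,0,0.008,0,0,0,0.0],[0,0,0.006,0,0,0,0.0],[0,0,0.004,0,0,0,0.0],[0,0,0,0,0,0,0.0],[0,0,0,0,0,0,0.0]])

```text
time: 19.72
ee_pos: [0.5316, 0.2664, 0.2474]
tcp_rot: [[0.984, -0.176, 0.002], [-0.176, -0.984, -0.001], [0.002, 0.0, -1.0]]
force: [-0.0, 1.4, -8.0]
grip_width: 0.0205
grasp_force: 109.2
```

Run:
```python
from h import *
o=get_obs(); print(o['force'],o['torque'],o['q'])
to([.531,.267,.222],Rdown(-10.1))
s=cams.grab_frame('scene'); c=proj(s,[.531,.267,.12]).astype(int); print(c); a=s['image'][c[1]-85:c[1]+115,c[0]-110:c[0]+110]; cv2.imwrite('pics/m3.png',cv2.cvtColor(cv2.resize(a,None,fx=2.8,fy=2.8,interpolation=cv2.INTER_CUBIC),cv2.COLOR_RGB2BGR))
```

```text
[-0.0093  1.3846 -8.0324] [ 0.161  -0.0194  0.0311] [ 0.2682  0.4583  1.2478 -0.0013  1.4338  2.0158]
shift mm [-0.7661 -0.4978 25.3692] rows 1 [-0.7661 -0.4978 25.3692] | then turn [ 0.0243 -0.1189 -0.017 ] rows 1 [ 0.0243 -0.1189 -0.017 ]
[345 298]
```

View pics/m3.png

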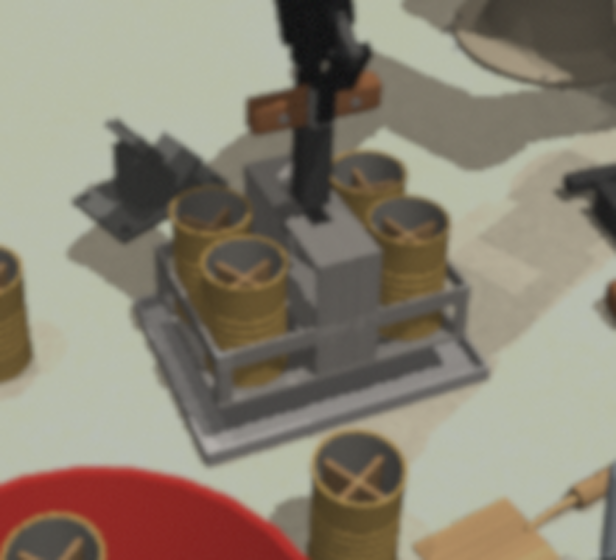

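The carrier is centred above the tray with four tins in place. I'll lower it gently.

Emit:
apply_moves(plan=[[0,0,0.004,0,0,0,0.0],[0,0,0.007,0,0,0,0.0],[0,0,0.007,0,0,0,0.0],[0,0,0.005,0,0,0,0.0],[0,0,0.004,0,0,0,0.0],[0,0,0.003,0,0,0,0.0],[0,0,0.003,0,0,0,0.0],[0,0,0.002,0,0,0,0.0],[0,0,0.002,0,0,0,0.0],[0,0,0.002,0,0,0,0.0],[0,0,0.002,0,0,0,0.0],[0,0,0,0,0,0,0.0],[0,0,0,0,0,0,0.0]])

```text
time: 20.85
ee_pos: [0.5318, 0.2664, 0.2067]
tcp_rot: [[0.984, -0.176, 0.003], [-0.176, -0.984, -0.001], [0.003, 0.0, -1.0]]
force: [0.9, -0.3, -2.8]
grip_width: 0.0204
grasp_force: 109.8
```

Emit:
apply_moves(plan=[[0,0,0.002,0,0,0,0.0],[0,0,0.002,0,0,0,0.0],[0,0,0.001,0,0,0,0.0],[0,0,0.001,0,0,0,0.0],[0,0,0.0005,0,0,0,0.0],[0,0,0,0,0,0,0.0],[0,0,0,0,0,0,0.0]])

```text
time: 21.43
ee_pos: [0.5318, 0.2664, 0.2005]
tcp_rot: [[0.984, -0.176, 0.003], [-0.176, -0.984, -0.001], [0.003, 0.0, -1.0]]
force: [-2.2, -1.1, 5.4]
grip_width: 0.0201
grasp_force: 111.3
```

Emit:
apply_moves(plan=[[0,0,-0.0003,0,0,0,0.0],[0,0,0,0,0,0,0.0],[0,0,0,0,0,0,0.0],[0,0,0,0,0,0,0.03],[0,0,0,0,0,0,0.05],[0,0,0,0,0,0,0.06],[0,0,0,0,0,0,0.06],[0,0,0,0,0,0,0.06]], grip_force=20)

```text
time: 22.1
ee_pos: [0.5316, 0.2663, 0.1998]
tcp_rot: [[0.984, -0.176, 0.002], [-0.176, -0.984, -0.001], [0.002, 0.001, -1.0]]
force: [-0.3, 0.1, 0.1]
grip_width: 0.0603
grasp_force: 0.0
```

Emit:
apply_moves(plan=[[0,0,-0.005,0,0,0,0.06],[0,0,-0.01,0,0,0,0.06],[0,0,-0.015,0,0,0,0.06],[0,0,-0.02,0,0,0,0.06],[0,0,-0.025,0,0,0,0.06],[0,0,-0.025,0,0,0,0.06],[0,0,-0.025,0,0,0,0.06],[0,0,-0.025,0,0,0,0.06],[0,0,0,0,0,0,0.06],[0,0,0,0,0,0,0.06]])

```text
time: 22.93
ee_pos: [0.5315, 0.2666, 0.3518]
tcp_rot: [[0.984, -0.176, 0.005], [-0.176, -0.984, 0.0], [0.005, -0.001, -1.0]]
force: [0.2, 0.0, -0.1]
grip_width: 0.0598
grasp_force: 0.0
```

Run:
```python
from h import *
s=cams.grab_frame('scene'); w=cams.grab_frame('wrist')
c=proj(s,[.531,.267,.12]).astype(int); a=s['image'][c[1]-85:c[1]+115,c[0]-110:c[0]+90]
cv2.imwrite('pics/end.png',cv2.cvtColor(np.hstack([cv2.resize(a,(400,400),interpolation=cv2.INTER_CUBIC),cv2.resize(w['image'][:400,120:520],(400,400))]),cv2.COLOR_RGB2BGR))
```

```text
(no output)
```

View pics/end.png

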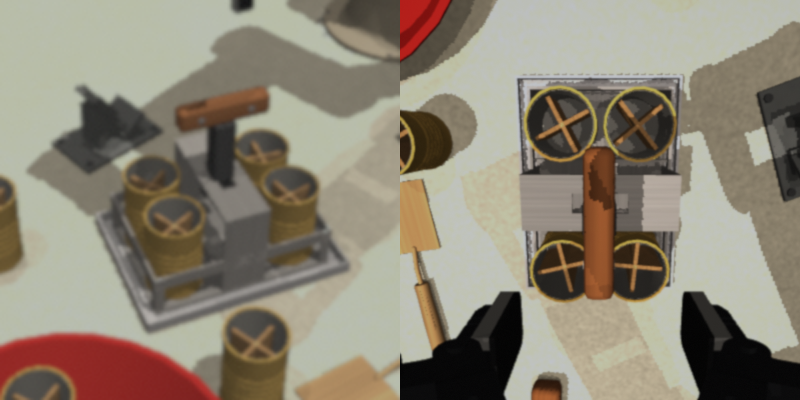

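The carrier sits flat inside the rim with all four tins in place. The handle stands upright, its bar crosswise to the slot, and the gripper is clear of it. I'm handing the job in.

```bash
python3 -c "
from h import *
print(job.close_job())"
```

```text
the job is handed in; nothing more can be done
None
```

The carrier is in the drip tray with all four tins in place and the handle upright and locked, and the job was handed in at about 23 s; during the draw-out one joint (q3) read 0.1895 against its 0.19 limit, and I don't know whether that counts as passing its range.

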